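# Lock the mixing pot in its cradle with the linch pin

### The job

Lock the steel pot into its cradle: push the half-drawn linch pin in front of the pot fully home through the fork, and only then flip its wire ring over until it snaps down over the pin's end. Leave the pin and ring of the empty cradle as they are.

Things in the scene. Friction and masses are not known exactly. Their poses are not given: they have to be found in the camera images.
- pin_knob (a point): Centre of the flat back face of the black knob (28 mm dia, 22 long) on the linch pin at the pot's cradle. Pin axis level, 95 mm above the table. y: along the pin, the way it is pushed; z up; x: towards the pot, whose centre is 95 mm off (104 mm dia, top 115 mm above the table). Along +y from this face: ring pivot (axis along x) at 45 mm, end of the 10 mm pin at 89 mm. The cradle is fixed.
- pin (a joint): How far the pot's pin is pushed in, m: 0 drawn back (end in the first fork plate), 0.034 fully home at its stop. It slides only along its axis, with about 4 N, and stays where left. The steel fork is 28 mm wide, 30 mm long along the pin and stands 13 mm above the pin's axis; with the pin home it begins 51 mm ahead of the knob's back face.
- ring (a joint): Wire ring on the pot's pin, rad: 0 open, standing up and leaning 10 deg back towards the knob; 0.17 upright; 1.75 closed, level around the fork, bow just past the pin's end. 49 mm wide, 6 mm wire, bow 53 mm from the pivot. An over-centre spring (about 1 N at the bow) holds it at 0; pushed from the knob side past 0.75 it snaps closed by itself.
- spare_ring_top (a point): Top of the bow of the open ring on the empty cradle, to be left alone. That cradle has no pot but is otherwise the same (white base plate 180 x 130 x 12 mm, steel fork, pin with black knob, ring) and stands left or right of the pot's cradle, turned up to 20 deg; this point is 147 mm above the table. Bottles, jars and tools up to 130 mm tall stand around.

How it is judged:
On the way, in this order (a step that is already met when the one before it is completed fails the run):
1. the pot's pin is pushed fully home while its ring is still open (value of joint pin above 0.029 m and value of joint ring below 0.5 rad), for 0.2 s.
2. the ring is flipped down over the pin's end (value of joint ring above 1.55 rad and value of joint pin above 0.029 m), for 0.2 s.
At the end, for the whole second after the job is handed in: The pot's pin is home (within 5 mm of its stop), its ring is closed over the pin's end (within about 12 degrees of its closed stop), and the empty cradle's pin and ring are where they were (within 12 mm) (all of step 2 and distance of spare_ring_top from where it was at the start of the episode below 0.012 m); the robot touches nothing.
It fails at once if the pin or ring of the empty cradle is moved by more than 12 mm (distance of spare_ring_top from where it was at the start of the episode above 0.012 m).
It also fails if it takes over 35 s, if anything falls off the work surface, if the arm or the gripper's body presses on something with over 40 N, if the wrist force passes 120 N, or if a joint passes its speed limit or range.

### The arm

A 6-joint arm with a two-finger parallel gripper is mounted at the origin on the work surface. World frame = base frame: x ahead of the robot, y to its left, z up, the work surface at z = 0. Lengths are in m, angles in rad, forces in N, time in s.
With the tool pointing down it reaches from about 0.325 to 0.9 m from the base axis. Payload 3.5 kg.
Tool frame: the origin (TCP) lies on the front face of the gripper's body, between the roots of the fingers; the fingertips stand 73 mm ahead of it and the grasp point (between the pads) lies 54 mm ahead of it; z points along the fingers, y is the direction in which the jaws open and shut (so a half turn about z gives the same grasp; the last joint's range is limited). The gripper opens to 85 mm and grips with 20 to 120 N. Pads are 22 mm wide; open, the fingers measure 114 mm over their backs; the gripper's body (76 mm by 85 mm) begins 54 mm behind the grasp point. The pads swing forward as they close: fully open they stand 13 mm farther back than shut.
Start: joints at [-1.434, 0.276, -0.026, 1.268, 0, 1.467], TCP at [0.148, -0.607, 0.304] pointing down, gripper open.
Joint ranges: [-3.12, 3.12], [-0.85, 1.88], [-1.08, 1.24], [-1.95, 2.15], [-1.57, 1.53], [-3.14, 3.14]. Speed limits (rad/s): [2.57, 2.57, 3.14, 3.14, 3.14, 3.14].

### API

Orientations are given as a rotation vector (axis times angle).
In Python, from plant import * gives the robot as it stands.
- The arm moves only by the shell command python3 -m creep 'ROWS' [FORCE]. ROWS is JSON, a list that holds one entry, the list of rows, each a list of 5 numbers: the opening, from 0 (shut) to 1 (fully open), then the shift along the tool's x, y, z scaled (see below), then the turn about the tool's z scaled (see below). In form: [[[fingers, x, y, z, roll], ...]]. A call has 1 to 20 rows; each row is the pose to reach, as a shift and turn from the pose commanded when the call began, along the tool's axes at that moment, turning the shorter way round; what a row does not reach only later rows make up. The controller multiplies each number of a shift by 0.5 m and each number of a turn by pi rad. A row lasts 1/12 s, in which the tool goes at most 41.7 mm and 7.16 degrees, less where a joint would pass 70% of its speed; a pose out of reach is approached as far as the arm can. A call with a number of a shift or a turn outside -1 to 1 is refused whole. A call with a gripper value outside its range is refused whole. The fingers move at their own pace and stop on an object; FORCE is the grip in N (left out, the last holds). Time passes only in rows, so rows that repeat a pose let the fingers close. It gives the time, the measured TCP pose, the force and the opening at its end, in the units of the state.
- state(): the state, without advancing time (a new reading comes with each control period).
- capture(name): name is "scene" or "top" or "wrist"; returns a dict with "image" (480x640x3 uint8, blue, green, red), "depth" (480x640 float32, m along the optical axis (not along the pixel's ray), 0 where there is no reading), "vfov" (degrees; the focal length in pixels is half the picture's height over the tangent of half this angle, whatever the lens; pixels are square), "cx", "cy" (the principal point, pixels), "R" (3x3) and "t" (3): a world point X has camera coordinates R X + t. Camera axes: x right, y down, z forward; pixel columns grow to the right and rows downward; lengths in m; the calibration is good to about 2 mm. A picture is of the moment at which its call begins.
- sign_off(): hands the job in, once; it reports no verdict.
The state is a dict: "t": time; "joints": joint angles; "joint_vel": joint speeds; "effort": joint torques, N m; "eef_pos": TCP position; "orientation": TCP orientation; "force": force on the tool from outside, world axes, zero at the start; "moment": the same for the moment, N m; "opening": finger opening in m.
Only numpy, scipy, OpenCV 4.12 (cv2) and the standard library are available. Lean on these libraries where they do the work, as an engineer would, in place of code of your own. Each camera call takes 0.05 s, during which the arm holds its last target.

## Working session

There is one attempt and no reset: what is moved stays moved. The work goes in short steps, Python scripts to look and compute and a shell command to move; the robot and the scene stay as the last step left them, time stands still between calls to the robot, and variables do not carry over. Pictures are saved under pics/ and viewed, and the job is handed in when it is done.

```bash
ls; mkdir -p pics; python3 - <<'E'
from plant import *
import cv2,numpy as np
s=state();print(s)
for n in("scene","top"):
    c=capture(n);cv2.imwrite(f"pics/{n}0.png",c["image"]);np.savez(f"{n}0.npz",**c)
    print(n,c["vfov"],c["cx"],c["cy"],c["R"].round(3).tolist(),c["t"])
E
```

```text
pics
{'t': 0.0, 'joints': array([-1.43438415e+00,  2.77137792e-01, -2.78459488e-02,  1.26796664e+00,
       -1.89970770e-05,  1.46739308e+00]), 'joint_vel': array([-0.00114829,  0.00048045, -0.00050072, -0.00078437, -0.00037341,
        0.00069206]), 'effort': array([-1.05763083e-03, -4.45509911e+01,  2.95201743e+01,  1.63869717e-02,
       -7.94234916e-05,  6.73726120e-06]), 'eef_pos': array([ 0.1483557 , -0.6065297 ,  0.30277298]), 'orientation': array([-3.11689703e+00, -3.75541566e-01,  8.56193691e-05]), 'force': array([-0.08971255,  0.06283771, -0.23875499]), 'moment': array([0.01592983, 0.04153764, 0.03705837]), 'opening': 0.08564129467714163}
scene 56.72960099443146 319.8195736883613 236.1474523136398 [[0.535, 0.844, -0.017], [0.48, -0.321, -0.816], [-0.695, 0.429, -0.578]] [-0.20977586 -0.12373853  1.21945241]
top 50.109369660892234 312.15113833513226 242.17609379317105 [[0.027, -1.0, -0.003], [-0.987, -0.026, -0.156], [0.156, 0.007, -0.988]] [-0.0896275   0.55193009  0.85242008]
```

View pics/scene0.png

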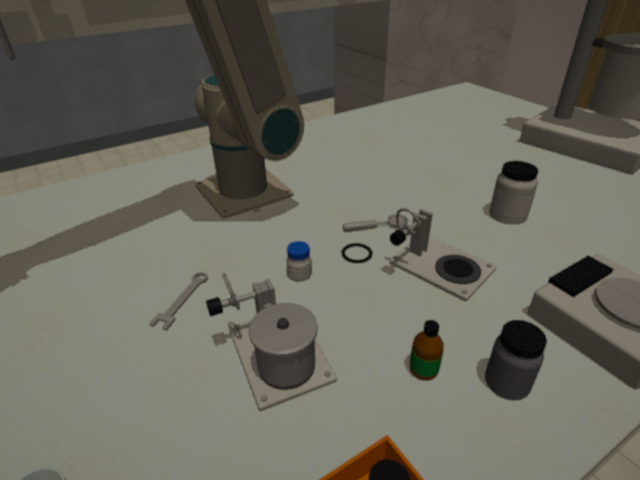

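View pics/top0.png

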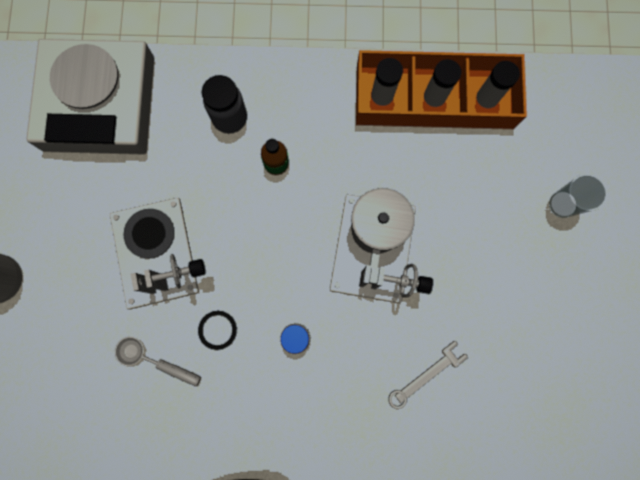

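```bash
cat > h.py <<'E'
import numpy as np,cv2
def load(n):
    d=np.load(n); return {k:d[k] for k in d.files}
def f(c): return c["image"].shape[0]/2/np.tan(np.radians(float(c["vfov"]))/2)
def ray(c,u,v):
    F=f(c);d=np.array([(u-c["cx"])/F,(v-c["cy"])/F,1.]);R=c["R"];return -R.T@c["t"],R.T@d
def atz(c,u,v,z):
    o,d=ray(c,u,v);return o+d*(z-o[2])/d[2]
def tri(a,b):
    (o,d),(p,e)=ray(*a),ray(*b)
    k=np.linalg.lstsq(np.c_[d,-e],p-o,rcond=None)[0];x,y=o+d*k[0],p+e*k[1]
    return (x+y)/2,np.linalg.norm(x-y)
def dep(c,u,v):
    o,d=ray(c,u,v);return o+d*c["depth"][int(round(v)),int(round(u))]
E
python3 - <<'E'
from h import *
t=load("top0.npz");s=load("scene0.npz")
def crop(c,x,y,w,h,k,n):
    cv2.imwrite(n,cv2.resize(c["image"][y:y+h,x:x+w],None,fx=k,fy=k,interpolation=cv2.INTER_CUBIC))
crop(t,330,180,120,130,4.6,"pics/tc.png");crop(s,190,260,150,100,5,"pics/sc.png")
for p in[(426,285),(200,268),(382,218)]: print(p,dep(t,*p))
for p in[(214,306),(283,324),(398,238)]: print(p,dep(s,*p))
from scipy.spatial.transform import Rotation as R
print(R.from_rotvec([-3.11689703e+00, -3.75541566e-01,0]).as_matrix().round(3))
E
```

```text
(426, 285) [ 0.4796326  -0.25873983  0.10761587]
(200, 268) [0.49717262 0.10343558 0.10817315]
(382, 218) [ 0.58500883 -0.18685698  0.11624297]
(214, 306) [ 0.49021874 -0.25995187  0.10288856]
(283, 324) [ 0.59452869 -0.19089237  0.11390916]
(398, 238) [0.51113738 0.10311453 0.10436681]
[[ 0.971  0.238 -0.   ]
 [ 0.238 -0.971  0.002]
 [ 0.    -0.002 -1.   ]]
```

View pics/tc.png

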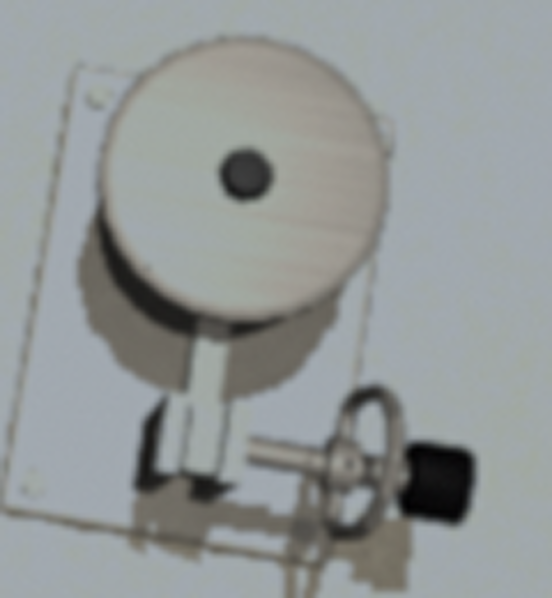

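View pics/sc.png

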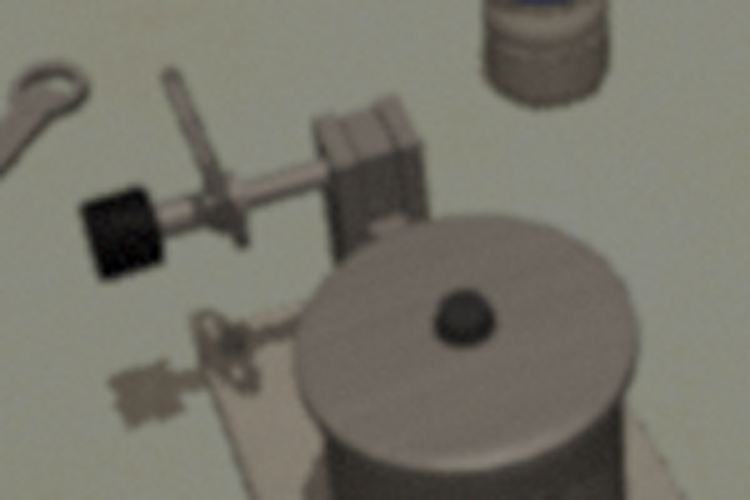

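```bash
python3 - <<'E'
from h import *
t=load("top0.npz");s=load("scene0.npz")
P=lambda x,y:(330+x/4.6,180+y/4.6)
a=atz(t,*P(5,510),.012);b=atz(t,*P(320,562),.012);d=a-b;print("front",a,b,np.degrees(np.arctan2(-d[0],d[1])))
a=atz(t,*P(75,65),.012);d=a-atz(t,*P(5,510),.012);print("side",np.degrees(np.arctan2(-d[0],d[1]))+90, np.linalg.norm(d))
# black mask knob
im=t["image"];hsv=cv2.cvtColor(im,cv2.COLOR_BGR2HSV);m=(hsv[...,2]<60);n=np.zeros_like(m);n[265:305,412:445]=m[265:305,412:445]
ys,xs=np.nonzero(n);print(xs.min(),xs.max(),ys.min(),ys.max())
pts=np.array([dep(t,x,y) for x,y in zip(xs,ys) if t["depth"][y,x]>0]);pts=pts[pts[:,2]>.07];print(len(pts),pts.min(0),pts.max(0),np.median(pts,0))
bk=tri((t,*P(470,486)),(s,190+92/5,260+243/5));print("back",bk)
print("backtop",atz(t,*P(470,486),.1))
print("ringtop",tri((t,*P(378,388)),(s,190+170/5,260+70/5)))
print("potlid",tri((t,*P(246,175)),(s,190+464/5,260+315/5)))
E
```

```text
front [ 0.47226856 -0.11065785  0.012     ] [ 0.45553856 -0.23238307  0.012     ] -7.8257433922241955
side -7.737345562275621 0.1791714404211421
412 432 265 293
219 [ 0.46754758 -0.26844269  0.09178462] [ 0.50836993 -0.23210735  0.13103034] [ 0.47981657 -0.25692657  0.10646005]
back (array([ 0.48066365, -0.26949438,  0.09443926]), np.float64(0.0043661223342322895))
backtop [ 0.47945288 -0.27030571  0.1       ]
ringtop (array([ 0.50303997, -0.23184282,  0.16549625]), np.float64(0.01269331528087651))
potlid (array([ 0.58719834, -0.18911798,  0.10844068]), np.float64(0.0025686719534330346))
```

```bash
python3 -m creep '[[[0,0.772,-0.414,0,-0.38],[0,0.772,-0.414,0,-0.38],[0,0.772,-0.414,0,-0.38],[0,0.772,-0.414,0,-0.38],[0,0.772,-0.414,0,-0.38],[0,0.772,-0.414,0,-0.38],[0,0.772,-0.414,0,-0.38],[0,0.772,-0.414,0,-0.38],[0,0.772,-0.414,0,-0.38],[0,0.772,-0.414,0,-0.38],[0,0.772,-0.414,0,-0.38],[0,0.772,-0.414,0,-0.38],[0,0.772,-0.414,0,-0.38],[0,0.772,-0.414,0,-0.38],[0,0.772,-0.414,0,-0.38],[0,0.772,-0.414,0,-0.38]]]'
cat > look.py <<'E'
from plant import *
from h import *
import sys
from scipy.spatial.transform import Rotation as Ro
for n in sys.argv[2:]:
    c=capture(n);k=n+sys.argv[1];np.savez(k+".npz",**c);cv2.imwrite("pics/"+k+".png",c["image"])
s=state();print(s["t"],s["eef_pos"].round(4),s["force"].round(2),s["opening"]);print(Ro.from_rotvec(s["orientation"]).as_matrix().round(4).tolist(),s["joints"].round(2))
E
python3 look.py 1 wrist scene top
```

```text
t: 1.43
eef_pos: [0.4733, -0.3153, 0.3038]
orientation: [-2.37, -2.061, 0.0]
force: [-0.4, 0.2, 0.2]
opening: 0.0001
1.5833 [ 0.4736 -0.3151  0.3039] [-0.59 -0.26 -0.7 ] 0.0003303266229050662
[[0.1384, 0.9904, -0.0001], [0.9904, -0.1384, -0.0], [-0.0, -0.0001, -1.0]] [-0.7   0.18 -0.15  1.24 -0.    1.01]
```

View pics/wrist1.png

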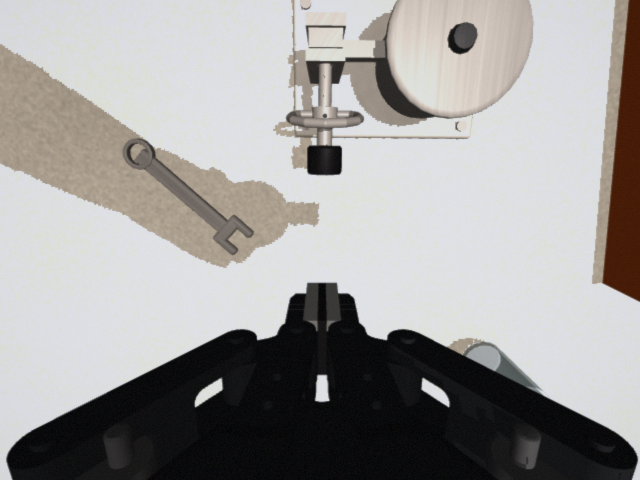

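View pics/scene1.png

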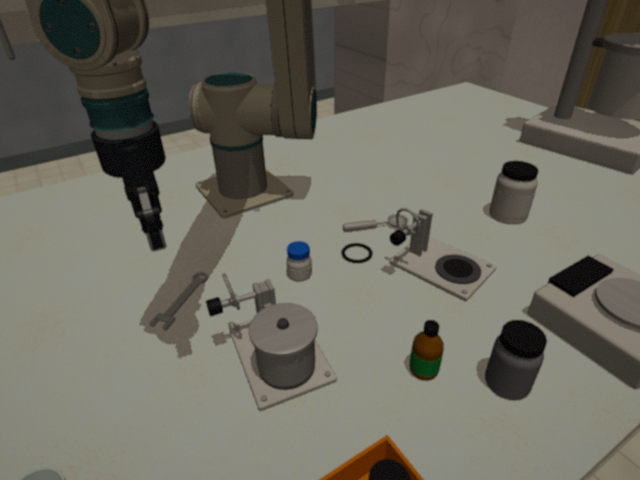

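```bash
python3 - <<'E'
from h import *
w=load("wrist1.npz");t=load("top0.npz")
o=-w["R"].T@w["t"];print("cam",o,w["R"].round(3).tolist())
for u,v in[(325,150),(324,165),(324,172),(325,119),(292,118),(358,119)]: print((u,v),dep(w,u,v))
hsv=cv2.cvtColor(w["image"],cv2.COLOR_BGR2HSV);m=hsv[...,2]<60
m[:140]=0;m[185:]=0;m[:,:300]=0;m[:,350:]=0
ys,xs=np.nonzero(m);print(xs.min(),xs.max(),ys.min(),ys.max())
print("back@.095",atz(w,xs.mean(),ys.max()+.5,.095),atz(w,xs.mean(),ys.max()+.5,.109))
print("tri",tri((w,324,160),(t,426,285)))
# tip edges
for u,v in[(307,284),(338,284),(322,284),(290,296),(355,296)]: print((u,v),dep(w,u,v))
E
```

```text
cam [ 0.48270291 -0.24669205  0.37438072] [[0.99, -0.138, -0.001], [-0.133, -0.952, 0.274], [-0.038, -0.272, -0.962]]
(325, 150) [ 0.48441706 -0.2516939   0.10908703]
(324, 165) [ 0.4821635  -0.26249499  0.11016278]
(324, 172) [ 0.48145031 -0.26768226  0.11016599]
(325, 119) [ 0.486682   -0.23241667  0.14997273]
(292, 118) [ 0.46548878 -0.22800465  0.13741918]
(358, 119) [ 0.50857511 -0.23454504  0.13597782]
308 340 146 173
back@.095 [ 0.48122883 -0.27007228  0.095     ] [ 0.4813027  -0.26890068  0.109     ]
tri (array([ 0.48145974, -0.25986618,  0.09977456]), np.float64(0.0026645146779782592))
(307, 284) [ 0.46819143 -0.30406051  0.23737428]
(338, 284) [ 4.79579998e-01 -4.08395528e-01  3.34158281e-04]
(322, 284) [ 0.47468285 -0.30479389  0.23776678]
(290, 296) [ 0.42055891 -0.41579832  0.0005284 ]
(355, 296) [ 0.49783376 -0.4263514   0.00095044]
```

```bash
python3 -m creep '[[[0,0,0.0026,0.08,0],[0,0,0.0026,0.15,0],[0,0,0.0026,0.22,0],[0,0,0.0026,0.282,0],[0,0,0.0026,0.282,0],[0,0.03,0.0026,0.282,0],[0,0.05,0.0026,0.282,0],[0,0.05,0.0026,0.282,0]]]' && python3 look.py 2 scene wrist
```

```text
t: 2.25
eef_pos: [0.4801, -0.2886, 0.1652]
orientation: [2.365, 2.064, 0.002]
force: [0.3, -0.0, -0.5]
opening: -0.0
2.35 [ 0.4803 -0.29    0.1654] [ 1.07 -0.15  0.52] 0.00028881409984499374
[[0.1354, 0.9908, 0.0034], [0.9908, -0.1354, -0.0029], [-0.0024, 0.0038, -1.0]] [-0.66  0.27 -0.34  0.95 -0.    1.05]
```

View pics/scene2.png

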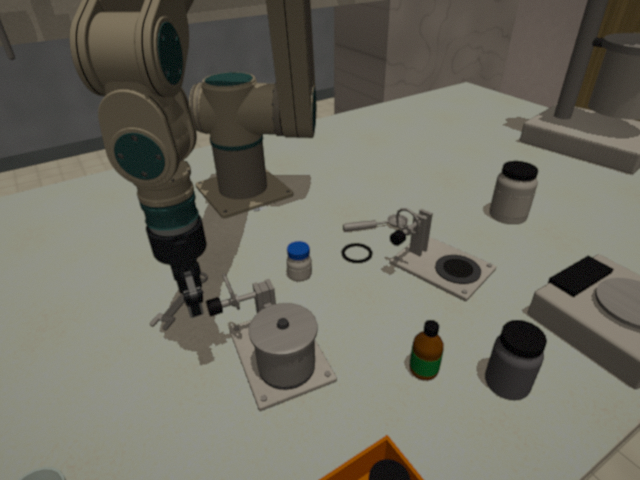

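View pics/wrist2.png

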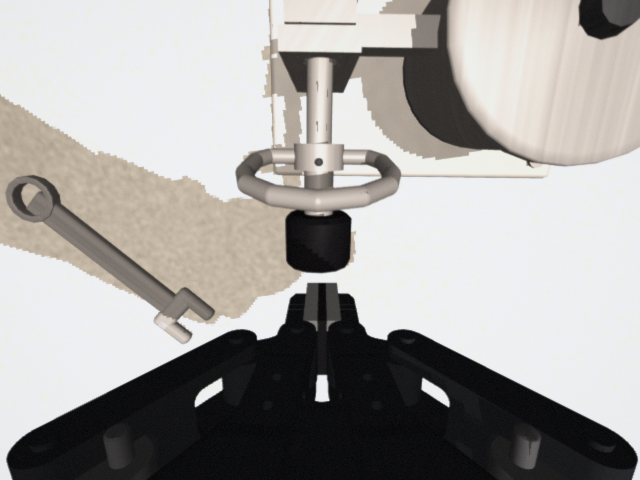

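```bash
python3 -m creep '[[[0,0.01,0,0,0],[0,0.02,0,0,0],[0,0.03,0,0,0],[0,0.04,0,0,0],[0,0.05,0,0,0],[0,0.06,0,0,0],[0,0.07,0,0,0],[0,0.08,0,0,0],[0,0.086,0,0,0],[0,0.086,0,0,0],[0,0.086,0,0,0],[0,0.086,0,0,0]]]' && python3 look.py 3 scene wrist
```

```text
t: 3.35
eef_pos: [0.4853, -0.2513, 0.1637]
orientation: [2.364, 2.056, -0.013]
force: [-2.5, -16.3, 0.9]
opening: -0.0002
3.45 [ 0.4853 -0.2513  0.1637] [ -1.4  -15.69   0.72] -0.000100194641825199
[[0.139, 0.9903, -0.0006], [0.9902, -0.139, -0.0115], [-0.0114, 0.001, -0.9999]] [-0.59  0.25 -0.38  0.94 -0.01  1.12]
```

View pics/wrist3.png

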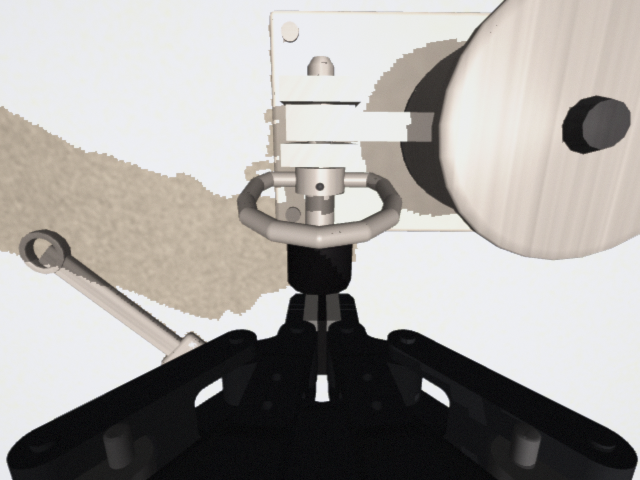

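View pics/scene3.png

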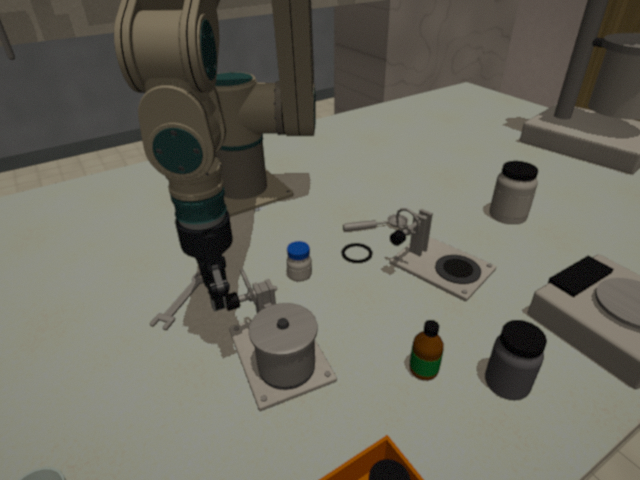

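```bash
python3 - <<'E'
from h import *
w1=load("wrist1.npz");w=load("wrist3.npz");w2=load("wrist2.npz")
ax=np.array([.1372,.9905]);o=np.array([.4813,-.2695])
def p(c,L):
    for u,v in L:
        q=dep(c,u,v);print((u,v),"along",round(float((q[:2]-o)@ax),4),"lat",round(float((q[:2]-o)@np.array([ax[1],-ax[0]])),4),"z",round(q[2],4))
print("w2");p(w2,[(318,225),(318,235),(318,255),(318,265),(320,160),(320,45),(318,200)])
print("w3");p(w,[(318,255),(318,262),(318,270),(318,280),(320,290),(320,178),(320,170),(320,148),(320,165),(320,90),(320,77),(320,58),(320,62),(320,238)])
E
```

```text
w2
(318, 225) along 0.0194 lat 0.0002 z 0.1098
(318, 235) along 0.0152 lat 0.0002 z 0.109
(318, 255) along 0.0071 lat 0.0002 z 0.1092
(318, 265) along 0.0031 lat 0.0002 z 0.1095
(320, 160) along 0.0495 lat 0.0011 z 0.2359
(320, 45) along 0.0808 lat 0.0009 z 0.1092
(318, 200) along 0.0357 lat 0.0005 z 0.1511
w3
(318, 255) along 0.046 lat -0.0001 z 0.1098
(318, 262) along 0.043 lat -0.0001 z 0.1095
(318, 270) along 0.0395 lat -0.0001 z 0.109
(318, 280) along 0.0352 lat -0.0001 z 0.1089
(320, 290) along 0.0306 lat 0.0007 z 0.1084
(320, 178) along 0.0748 lat 0.0007 z 0.1049
(320, 170) along 0.0777 lat 0.0008 z 0.1053
(320, 148) along 0.0857 lat 0.0008 z 0.1086
(320, 165) along 0.0798 lat 0.0008 z 0.1089
(320, 90) along 0.1046 lat 0.0008 z 0.1091
(320, 77) along 0.0887 lat 0.0013 z 0.2335
(320, 58) along 0.1164 lat 0.0008 z 0.0987
(320, 62) along 0.1148 lat 0.0008 z 0.1006
(320, 238) along 0.0648 lat 0.0009 z 0.1513
```

```bash
python3 - <<'E'
from h import *
w=load("wrist3.npz")
ax=np.array([.1372,.9905]);o=np.array([.4813,-.2695])
for v in list(range(140,172,3))+list(range(282,300)):
    q=dep(w,318,v);print(v,w["image"][v,318],round(float((q[:2]-o)@ax),4),round(q[2],4))
E
```

```text
140 [230 232 231] 0.0884 0.1087
143 [143 152 154] 0.0873 0.1002
146 [235 239 238] 0.0864 0.1082
149 [237 239 238] 0.0853 0.1082
152 [239 239 239] 0.0844 0.1099
155 [240 239 238] 0.0833 0.1085
158 [236 238 237] 0.0822 0.1079
161 [234 239 237] 0.0812 0.1083
164 [233 239 238] 0.0801 0.1085
167 [138 146 148] 0.0785 0.1007
170 [228 233 237] 0.0777 0.1051
282 [14 14 16] 0.0341 0.1084
283 [13 13 16] 0.0342 0.1097
284 [19 17 18] 0.0338 0.1097
285 [15 13 13] 0.0327 0.1082
286 [15 16 16] 0.0331 0.11
287 [14 13 15] 0.0325 0.1096
288 [14 12 13] 0.0315 0.1084
289 [14 15 14] 0.0318 0.1099
290 [15  9 14] 0.0312 0.1096
291 [15 15 15] 0.0305 0.1091
292 [12 12 13] 0.0301 0.1091
293 [14 14 12] 0.0297 0.1093
294 [16 14 15] 0.0286 0.1078
295 [23 24 24] 0.0286 0.1089
296 [27 27 29] 0.0281 0.1086
297 [27 28 29] 0.0285 0.1104
298 [28 28 29] 0.0287 0.1117
299 [26 25 25] 0.0287 0.1125
```

```bash
python3 -m creep '[[[0,-0.02,0,0,0],[0,-0.04,0,0,0],[0,-0.04,0,-0.06,0],[0,-0.04,0,-0.12,0],[0,-0.04,0,-0.18,0],[0,-0.04,0,-0.18,0],[0,-0.04,0,-0.18,0]]]' && python3 look.py 4 scene wrist
```

```text
t: 4.03
eef_pos: [0.4825, -0.2667, 0.254]
orientation: [2.367, 2.064, 0.003]
force: [0.0, -0.0, -0.3]
opening: 0.0001
4.1333 [ 0.4811 -0.2658  0.2513] [-0.04 -0.09 -0.93] 7.790573405650416e-07
[[0.1364, 0.9907, -0.0025], [0.9907, -0.1364, 0.0032], [0.0028, -0.0029, -1.0]] [-0.62  0.18 -0.26  1.13  0.    1.08]
```

View pics/wrist4.png

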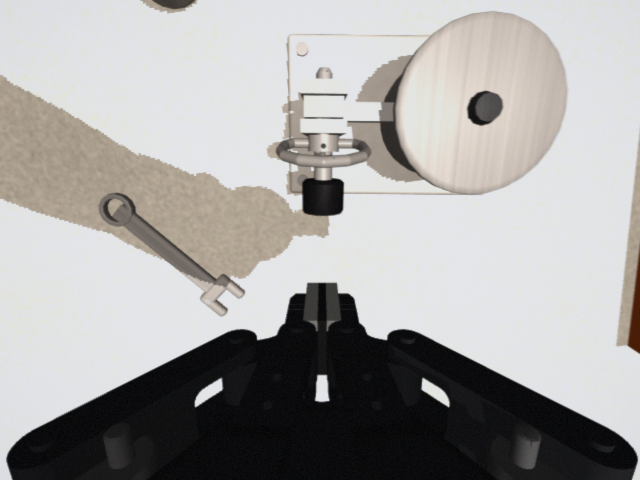

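```bash
python3 -m creep '[[[0,0.04,0,0,0],[0,0.07,0,0,0],[0,0.07,0,0,0],[0,0.07,0,0.05,0],[0,0.07,0,0.09,0],[0,0.07,0,0.109,0],[0,0.07,0,0.109,0],[0,0.07,0,0.109,0]]]' && python3 look.py 5 scene wrist
```

```text
t: 4.8
eef_pos: [0.486, -0.232, 0.1972]
orientation: [-2.366, -2.062, 0.001]
force: [0.1, -0.6, 0.2]
opening: -0.0001
4.9 [ 0.4873 -0.2328  0.1991] [0.17 0.27 1.09] 9.316168373081643e-05
[[0.1369, 0.9906, 0.0009], [0.9906, -0.1369, -0.0005], [-0.0004, 0.001, -1.0]] [-0.57  0.21 -0.35  1.01  0.    1.14]
```

View pics/wrist5.png

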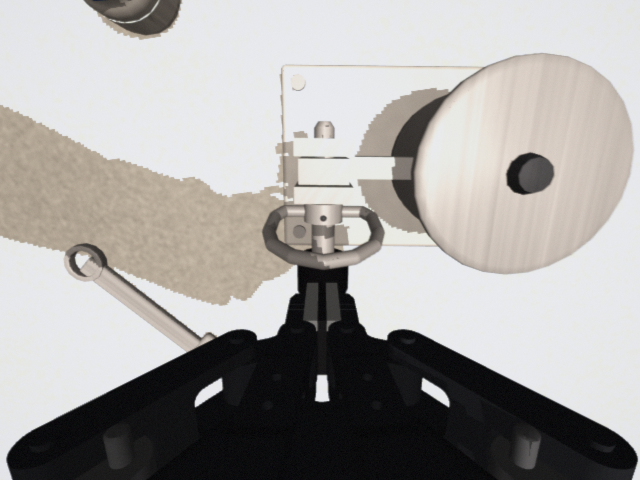

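View pics/scene5.png

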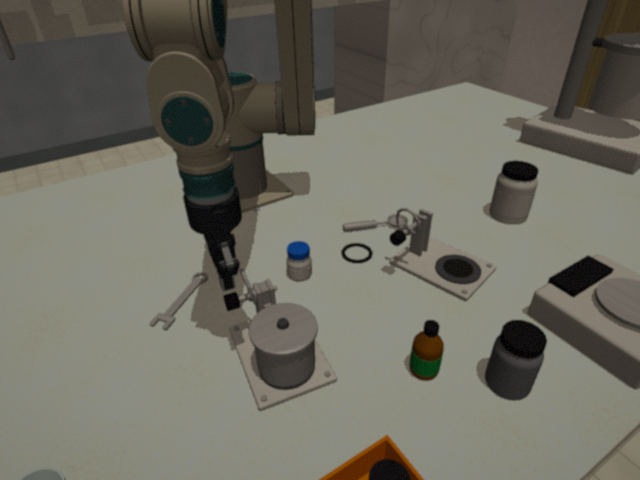

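```bash
python3 -m creep '[[[0,0.015,0,0,0],[0,0.03,0,0,0],[0,0.045,0,0,0],[0,0.06,0,0,0],[0,0.075,0,0,0],[0,0.09,0,0,0],[0,0.105,0,0,0],[0,0.12,0,0,0],[0,0.135,0,0,0],[0,0.15,0,0,0],[0,0.15,0,0,0],[0,0.15,0,0,0]]]' && python3 look.py 6 scene top
```

```text
t: 5.9
eef_pos: [0.4972, -0.1576, 0.1984]
orientation: [2.368, 2.065, -0.0]
force: [0.5, 0.7, -0.3]
opening: 0.0001
6.0 [ 0.4972 -0.1581  0.1984] [-0.42 -0.15  0.38] -3.2771861986925884e-05
[[0.1368, 0.9906, 0.0001], [0.9906, -0.1368, -0.0002], [-0.0002, 0.0001, -1.0]] [-0.43  0.18 -0.39  1.01 -0.    1.28]
```

View pics/scene6.png

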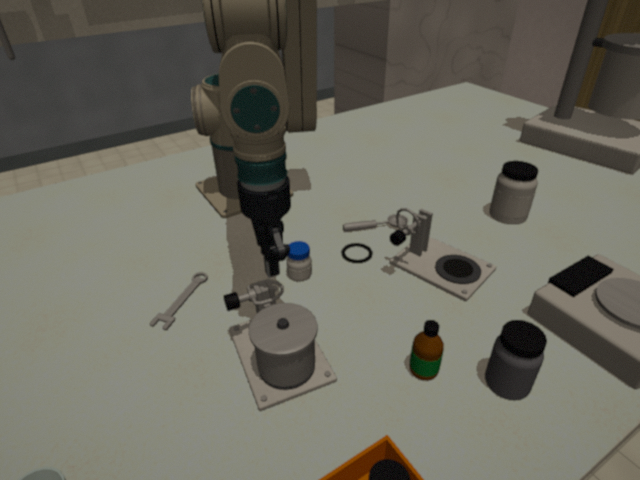

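The ring is down around the fork at about (265,292). I'll lift straight up, back away, and look again.

```bash
python3 -m creep '[[[0,0,0,-0.06,0],[0,0,0,-0.12,0],[0,-0.08,0,-0.18,0],[0,-0.16,0,-0.22,0],[0,-0.22,0,-0.22,0],[0,-0.26,0,-0.22,0],[0,-0.26,0,-0.22,0],[0,-0.26,0,-0.22,0],[0,-0.26,0,-0.22,0]]]' && python3 look.py 7 scene wrist && python3 - <<'E'
from h import *
s=load("scene7.npz")["image"];w=load("wrist7.npz")["image"]
a=cv2.resize(s[270:340,200:300],(800,560),interpolation=cv2.INTER_CUBIC);cv2.imwrite("pics/sc7.png",a)
a=load("scene0.npz")["image"];d=cv2.absdiff(a,s).max(2);print("spare diff",d[195:265,380:440].max(), d[400:,500:].max())
E
```

```text
t: 6.75
eef_pos: [0.4789, -0.2865, 0.3079]
orientation: [-2.368, -2.062, -0.0]
force: [0.2, -0.4, 0.3]
opening: -0.0002
6.85 [ 0.4791 -0.2857  0.3079] [-0.8  -0.02 -0.63] -3.014723870209702e-05
[[0.1358, 0.9907, -0.001], [0.9907, -0.1357, 0.0011], [0.001, -0.0011, -1.0]] [-0.65  0.16 -0.17  1.25  0.    1.05]
spare diff 15 12
```

View pics/wrist7.png

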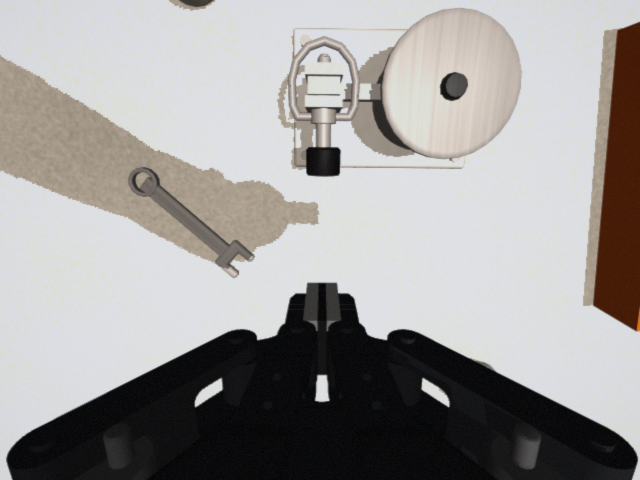

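View pics/sc7.png

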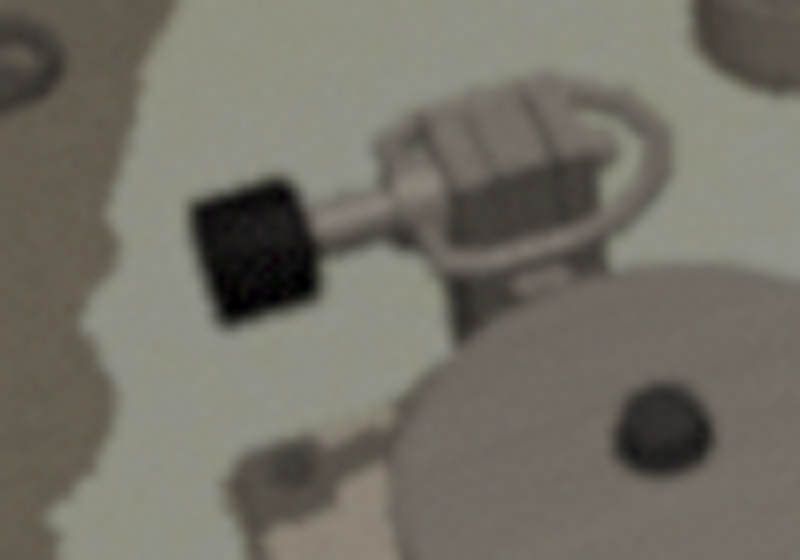

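```bash
python3 - <<'E'
from h import *
w=load("wrist7.npz");ax=np.array([.1372,.9905]);o=np.array([.4813,-.2695])
for u,v in [(324,39),(324,40),(324,41),(293,75),(356,75),(295,112),(323,150),(323,168),(323,174),(323,106),(323,107)]:
    q=dep(w,u,v);print((u,v),round(float((q[:2]-o)@ax),4),q[2].round(4))
E
```

```text
(324, 39) 0.1264 0.0991
(324, 40) 0.1262 0.0976
(324, 41) 0.1251 0.0993
(293, 75) 0.1025 0.0986
(356, 75) 0.1025 0.0987
(295, 112) 0.0764 0.098
(323, 150) 0.0481 0.1093
(323, 168) 0.0346 0.1091
(323, 174) 0.03 0.1088
(323, 106) 0.0797 0.1084
(323, 107) 0.0793 0.1055
```

The ring is level: its top sits at 98 mm from the pivot to the bow. The pin is still home, with the knob's back face about 50 mm from the fork.

```bash
python3 -c "
from plant import *
print(sign_off())"
```

```text
the job is handed in; nothing more can be done
None
```

The pot is locked in its cradle. I pushed the linch pin home with the closed fingers behind the knob, then flipped the ring over from the knob side until it snapped closed. I then lifted the tool clear and handed in at about 6.9 s.

- **Pin:** it stopped moving with about 16 N on the tool. The fork then began 50.7 mm ahead of the knob's back face, against 51 mm when fully home. It travelled only about 29–30 mm rather than 34 mm, which I put down to it starting about 5 mm in.
- **Ring:** it lies level around the fork. The top of the wire is at 98–99 mm from the pivot to the bow, and the bow is past the pin's end.
- **Empty cradle:** the before and after pictures match to within image noise (largest difference 15 grey levels), so its pin and ring look untouched.
- **Robot:** it finished clear of everything, with under about 1 N on the tool.

The one check that disagreed was an early two-view fix of the ring's top. It came out at 165 mm with a 13 mm mismatch between the views, so I discarded it. The wrist depth gave 150 mm, which fits the expected height.

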